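Swing a batten home in the drilling jig and lock it with the keeper bar

ROBOT

A 6-joint arm with a two-finger parallel gripper is mounted at the origin on the work surface. World frame = base frame: x ahead of the robot, y to its left, z up, the work surface at z = 0. Lengths are in mm, angles in rad, forces in N, time in s.
With the tool pointing down it reaches from about 275 to 1000 mm from the base axis. Payload 8.4 kg.
Tool frame: the origin (TCP) lies on the centre line of the jaws, within the pads' length; the fingertips stand r.tip_reach ahead of it and the grasp point (between the pads) lies 11 mm behind it (r.tip_reach is the distance from the TCP to the fingertips, in mm); z points along the fingers, y is the line along which they close (so a half turn about z gives the same grasp; the last joint's range is limited). The gripper opens to 85 mm and grips with 20 to 120 N. Pads are 22 mm wide; open, the fingers measure 114 mm over their backs; the gripper's body (76 mm by 85 mm) begins 54 mm behind the grasp point. The pads swing forward as they close: fully open they stand 13 mm farther back than shut.
Start: joints at [1.126, 0.353, 1.633, -0, 1.155, -0.002], TCP at [267.793, 564.725, 239.281] pointing down, gripper open.
Joint ranges: [-2.63, 2.63], [-0.92, 2.1], [0.06, 2.66], [-1.3, 4.44], [0, 2.69], [-3.02, 3.02]. Speed limits (rad/s): [2.22, 2.22, 2.79, 3.14, 3.14, 3.14].

INTERFACE

Orientations are given as [roll, pitch, yaw] about the fixed x, y, z axes, in that order (R = Rz(yaw) Ry(pitch) Rx(roll)).
In Python, from rig import r gives the robot as it stands.
- The arm moves only by the tool carry_out, never from a script. Its argument "targets" is a list of rows, each an object with "dp": the shift along the tool's x, y, z in mm, a list of three; "yaw": the turn about the tool's z in degrees. A call has 1 to 12 rows; each row is the pose to reach, as a shift and turn from the pose commanded when the call began, along the tool's axes at that moment; what a row does not reach only later rows make up. A row lasts 1/8 s, in which the tool goes at most 62.5 mm and 10.7 degrees, less where a joint would pass 70% of its speed; a pose out of reach is approached as far as the arm can. A call with a gripper value outside its range is refused whole. "fingers" is the opening, from -1 (shut) to 1 (fully open), so that 0 is half open, set as the call begins (left out, the last holds). The fingers move at their own pace and stop on an object; "grip_force" is the grip in N (left out, the last holds). Time passes only in rows, so rows that repeat a pose let the fingers close. It gives the time, the measured TCP pose, the force, the opening and the grip force at its end, in the units of the state.
- r.sense(): the state, without advancing time (a new reading comes with each control period).
- r.grab_frame(name): name is "side" or "top" or "wrist"; returns the picture (480x640x3 uint8, red, green, blue); there is no depth.
- r.get_calibration(name): a dict with "fx", "fy", "cx", "cy" (pixels), "dist_coeffs" ([k1, k2, p1, p2, k3] as OpenCV has them; the pictures are not rectified), "rvec" (rotation vector, rad) and "tvec" (3), from world to camera coordinates, as OpenCV has them. Camera axes: x right, y down, z forward; pixel columns grow to the right and rows downward; lengths in mm; the calibration is good to about 2 mm. A picture is of the moment at which its call begins: read the wrist's pose just before it. get_calibration takes no time and is no camera call; for the wrist camera it gives the pose at the moment of the call.
- r.sign_off(): hands the job in; it is judged then, once.
The state is a dict: "clock": time; "qpos": joint angles; "qvel": joint speeds; "joint_efforts": joint torques, N m; "eef_pos": TCP position; "tcp_rot": TCP orientation; "contact_force": force on the tool from outside, world axes, zero at the start; "wrist_torque": the same for the moment, N m; "opening": opening from 0.0 (shut) to 1.0 (fully open); "grasp_force": force on a finger pad.
Only numpy, scipy, OpenCV 4.12 (cv2) and the standard library are available. Lean on these libraries where they do the work, as an engineer would, in place of code of your own. Each camera call takes 0.05 s, during which the arm holds its last target. There are 200 camera calls.

TASK

The pine batten lies askew in the drilling jig on the garage bench: without lifting it, and keeping its inner end in the pocket behind the steel dowel, push its free end round until the whole batten lies flush along the fence. Then swing the steel keeper bar round as far as it goes, so that it lies along the front of the batten and locks it in. Do not knock the lamp bar above the jig, and leave the tin, the mug and the screwdriver where they stand.

Things in the scene. Friction and masses are not known exactly. Their poses are not given: they have to be found in the camera images.
- jig: Drilling jig fixed on the bench. Origin: on the bench surface beneath it; x points away from the robot to the fence, y left along the fence, z up. In its frame (mm): grey base board x -115..105, y -145..145, top z 12; aluminium fence along y, front face x 80, 20 thick, top z 57; wooden end stop at the left, right face y 109, x 18..80, top z 42
- dowel (a point): Axis of the upright steel dowel, 12 mm diameter, top 48 mm above the bench; 48 mm in front of the fence face, 14 mm right of the end stop, at x 32, y 95 in the jig's frame (mm). The pocket for the batten's inner end lies between dowel, fence and end stop; the batten turns about the dowel. Axes as the jig
- berth (a point): Where the batten's centre lies when home: jig frame x 61, y 17, z 27 (mm), the batten then lying along the jig's y, flat against the fence and its inner end within a few mm of the end stop. Axes as the jig
- lamp_bar: White lamp bar on two thin posts, fixed to the jig, same origin and axes. In mm: bar x 6..30, y -150..150, z 184..203; posts 10 thick at x 92, y +-138, behind the fence face, leaning forward to the bar above z 180. It overhangs the strip in front of the home batten: an upright hand hits it there. Tilt the tool 25 to 45 degrees, hand towards the robot, tips towards the fence
- batten_center (a point): Centre of the loose pine batten, 180 x 38 x 30 high (mm), about 0.14 kg, flat on the jig's base board. x runs along it from the inner (left) end to the free (right) end, y to the side that meets the fence; home, x points along the jig's -y. Its free end starts 22 to 40 degrees out towards the robot. The dowel meets its robot-side face 12 mm from the inner end, with 4 mm of play
- batten_heel (a point): Middle of the end face at the batten's inner end, half-way up; same axes as the batten
- keeper (a joint): Angle of the keeper bar (rad): 0 open, pointing to the robot and 30 degrees outward to the right; 0.524 along the jig's -x; 2.094 closed on its stop, pointing along the jig's +y, 3 mm in front of the home batten. Grows clockwise seen from above. Starts at 0 to 0.5, stays where left, about 1 N at the tip moves it
- keeper_pivot (a point): Upright pivot axis of the keeper bar, half-way up the bar; jig frame x 28, y -115, z 28 (mm). Axes as the jig
- keeper_tip (a point): Point on the middle line of the keeper bar, 105 mm from its pivot axis, half-way up; x points outward along the bar. The bar is a dark steel flat, 22 wide, from 15 to 41 mm above the bench, and ends 115 mm from the pivot axis
- tin_mid (a point): Bystander: round tin, 72 diameter, 100 high (mm), left of the jig; point half-way up its axis
- mug_mid (a point): Bystander: white mug, 80 diameter, 90 high (mm), right of the jig; point half-way up its axis
- screwdriver: Bystander: screwdriver lying on the bench, right of the jig, about 200 mm long along its x

How it is judged:
By the outcome, as a careful person would: the job done as asked, in the order asked, and still so for the second after the job is handed in, with the robot touching nothing.
It also fails if it takes over 59 s, if anything falls off the work surface, if the arm or the gripper's body presses on something with over 40 N, if the wrist force passes 120 N, or if a joint passes its speed limit or range.

## Working session

There is one attempt and no reset: what is moved stays moved. The work goes in short steps, Python scripts to look and compute and a tool call to move; the robot and the scene stay as the last step left them, time stands still between calls to the robot, and variables do not carry over. Pictures are saved under pics/ and viewed, at most 10 in all, crops included, and the job is handed in when it is done.

Besides the shell and the picture viewer there is one more tool, called after "Request:" as a command line: name --argument value ..., lists and objects as JSON in quotes. carry_out: Moves the arm, as the interface text tells. Its arguments: {"type":"object","properties":{"targets":{"type":"array","items":{"type":"object","properties":{"dp":{"type":"array","items":{"type":"number"}},"yaw":{"type":"number"}}}},"fingers":{"type":"number"},"grip_force":{"type":"number"}},"required":["targets"]}

```bash
ls; mkdir -p pics
python3 - <<'E'
from rig import r
import cv2
print(r.sense(), r.tip_reach)
for n in("top","side"):
    cv2.imwrite(f"pics/{n}0.png",r.grab_frame(n)[:,:,::-1]); print(n,r.get_calibration(n))
E
```

```text
pics
{'clock': 0.0, 'qpos': array([ 1.12555484e+00,  3.53672679e-01,  1.63411724e+00,  3.37764072e-06,
        1.15521038e+00, -2.40420440e-03]), 'qvel': array([ 4.25508021e-04, -4.92024150e-04, -5.80966682e-04, -9.18271141e-04,
       -5.03000925e-06, -7.03254786e-04]), 'joint_efforts': array([-8.29967485e-04, -6.05239534e+01, -3.42077494e+01,  5.06554431e-05,
        9.00994783e-03,  1.74065157e-06]), 'eef_pos': array([267.61883564, 564.29639279, 238.55358699]), 'tcp_rot': array([-3.14018502e+00, -6.47245909e-06,  2.69875400e+00]), 'contact_force': array([-0.16364218, -0.27221779,  0.43131775]), 'wrist_torque': array([0.02752924, 0.00224787, 0.00894986]), 'grasp_force': 0.0, 'opening': 1.0008634166165535} 8.0
top {'fx': 557.8974411945471, 'fy': 557.8974411945471, 'cx': 322.92642170259853, 'cy': 235.4918428109657, 'dist_coeffs': array([-0.09742275,  0.        ,  0.        ,  0.        ,  0.        ]), 'rvec': array([ 2.17368529, -2.12973188,  0.18290501]), 'tvec': array([ -26.95817999,  535.99504692, 1415.26929672])}
side {'fx': 458.45366578519304, 'fy': 458.45366578519304, 'cx': 316.57141590265286, 'cy': 239.8028335486887, 'dist_coeffs': array([-0.04580258,  0.        ,  0.        ,  0.        ,  0.        ]), 'rvec': array([ 2.18785554, -0.80855883,  0.35224309]), 'tvec': array([-388.65769706,  282.18222911,  680.00165064])}
```

View pics/top0.png

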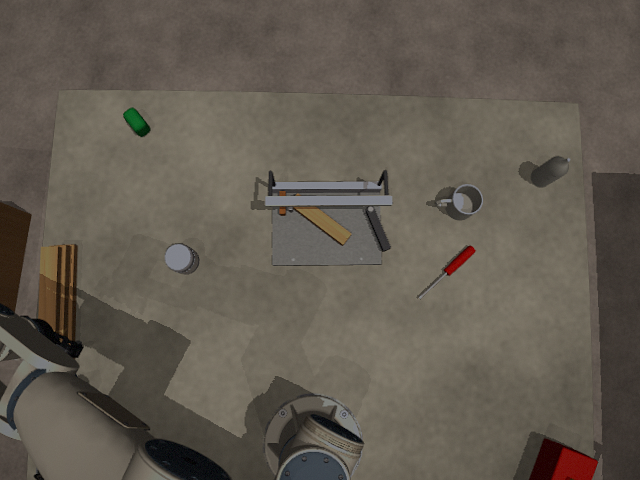

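View pics/side0.png

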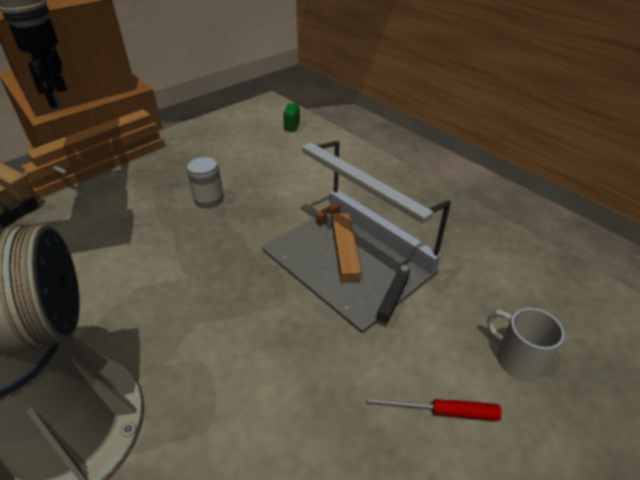

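Run:
```python
import cv2
a=cv2.imread("pics/top0.png")[160:280,250:410]; cv2.imwrite("pics/tc.png",cv2.resize(a,None,fx=5,fy=5,interpolation=cv2.INTER_CUBIC))
a=cv2.imread("pics/side0.png")[135:335,250:460]; cv2.imwrite("pics/sc.png",cv2.resize(a,None,fx=3,fy=3,interpolation=cv2.INTER_CUBIC))
```

```text
(no output)
```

View pics/tc.png

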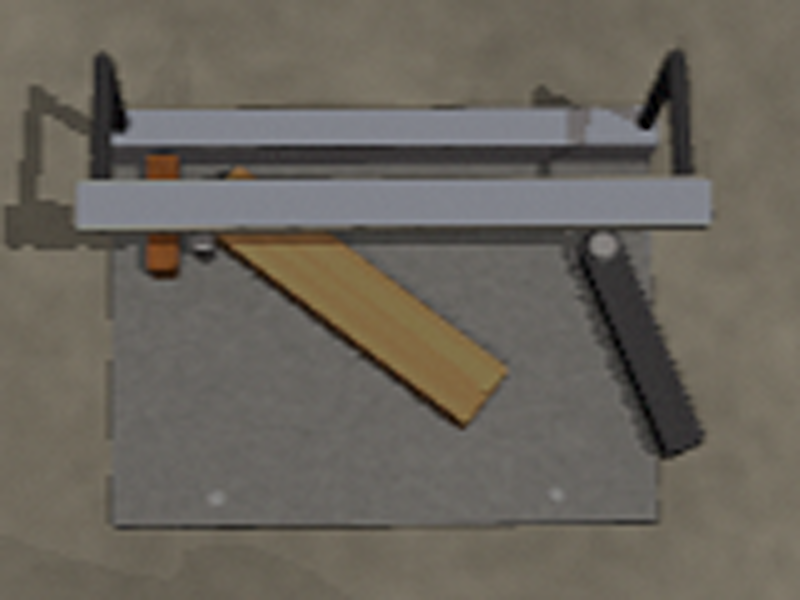

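View pics/sc.png

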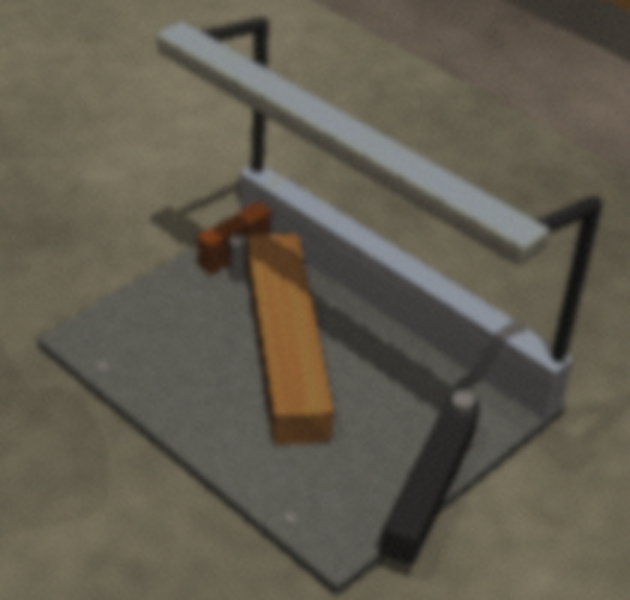

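```bash
cat > h.py <<'E'
import numpy as np,cv2
from rig import r
from scipy.optimize import least_squares
def proj(n,P):
    c=r.get_calibration(n);K=np.array([[c['fx'],0,c['cx']],[0,c['fy'],c['cy']],[0,0,1]])
    return cv2.projectPoints(np.array(P,float).reshape(-1,1,3),c['rvec'],c['tvec'],K,c['dist_coeffs'])[0][:,0]
def onz(n,px,z):
    return np.array([least_squares(lambda q:proj(n,[q[0],q[1],z])[0]-p,[500,0]).x for p in px])
def J2W(j,P):
    P=np.atleast_2d(np.array(P,float)).copy();c,s=np.cos(j[2]),np.sin(j[2])
    P[:,:2]=P[:,:2]@np.array([[c,s],[-s,c]])+j[:2];return P
def W2J(j,P):
    c,s=np.cos(j[2]),np.sin(j[2]);return (np.atleast_2d(P)[:,:2]-j[:2])@np.array([[c,-s],[s,c]])
E
python3 - <<'E'
from h import *
T=lambda a:(np.array(a)+.5)/5-.5+[250,160]
S=lambda a:(np.array(a)+.5)/3-.5+[250,135]
P=[[-115,145,12],[-115,-145,12],[6,150,203],[6,-150,203],[30,150,203],[30,-150,203]]
t=T([[113,523],[657,520],[78,227],[711,227],[77,181],[711,180]])
s=S([[40,343],[336,588],[160,38],[522,250],[183,24],[549,232]])
f=lambda j:np.r_[proj("top",J2W(j,P))-t,proj("side",J2W(j,P))-s].ravel()
o=least_squares(f,[600,0,0],loss='soft_l1');j=o.x;print(j,f(j).reshape(-1,2).round(1).tolist())
for n,M,px in(("top",T,[[507,371],[465,419]]),("side",S,[[333,410],[275,416]])):
    q=W2J(j,onz(n,M(px),42));d=q[0]-q[1];print(n,"batten end",q,np.hypot(*d),"ang",np.degrees(np.arctan2(-d[1],d[0])))
for n,M,px in(("top",T,[[603,245],[682,443]]),("side",S,[[462,402],[399,550]])):
    q=W2J(j,onz(n,M(px),41));d=q[1]-[28,-115];print(n,"keeper",q,np.hypot(*d),"from -x outward deg",np.degrees(np.arctan2(-d[1],-d[0])))
np.save("j.npy",j)
E
```

```text
[ 5.76910526e+02 -2.64874640e+01  2.16123001e-02] [[-0.1, 0.9], [0.8, 1.4], [-0.3, 0.4], [1.3, 0.6], [0.0, -0.4], [1.1, 0.0], [-1.4, -2.8], [-0.2, -0.1], [-1.1, -2.5], [0.7, -0.6], [0.5, -2.1], [1.1, -0.9]]
top batten end [[-35.94592412 -61.96876657]
 [-61.25106042 -39.80007638]] 33.64224647406455 ang 41.22014150555299
side batten end [[-35.52992206 -63.07303837]
 [-66.11076251 -42.51815424]] 36.8468596215855 ang 33.906985167393586
top keeper [[  31.43604223 -113.44602981]
 [ -73.77077783 -153.17738459]] 108.69592409547458 from -x outward deg 20.56263071102698
side keeper [[  30.724389   -112.06716783]
 [ -86.02491762 -164.7065648 ]] 124.38820049199681 from -x outward deg 23.553697452735726
```

Top picture: jig fits at (577,-26), yaw 1.2°. The batten's free end is near (507,371) in the crop, about 35° out. The keeper tip is at (682,443), roughly 20° outward, and the bystanders are well clear. I'll move above the front of the jig now.

Request:
carry_out --targets '[{"dp": [-36, -43, -5], "yaw": 5.3}, {"dp": [-72, -86, -10], "yaw": 10.6}, {"dp": [-107, -128, -15], "yaw": 16}, {"dp": [-142, -170, -20], "yaw": 21}, {"dp": [-178, -213, -25], "yaw": 26.5}, {"dp": [-213, -255, -30], "yaw": 32}, {"dp": [-249, -298, -35], "yaw": 37}, {"dp": [-284, -340, -40], "yaw": 42.5}, {"dp": [-320, -383, -45], "yaw": 48}, {"dp": [-350, -420, -50], "yaw": 53}, {"dp": [-385, -460, -55], "yaw": 58}, {"dp": [-414, -496, -60], "yaw": 63.4}]' --fingers -1

```text
clock: 1.6
eef_pos: [429.4, -62.7, 299.4]
tcp_rot: [3.141, 0.0, 1.589]
contact_force: [1.6, 0.6, -0.6]
opening: 0.0
grasp_force: 0.0
```

Request:
carry_out --targets '[{"dp": [0, 0, -60]}, {"dp": [0, 0, -120]}, {"dp": [0, 0, -180]}, {"dp": [0, 0, -240]}, {"dp": [0, 0, -300]}, {"dp": [0, 0, -360]}, {"dp": [0, 0, -420]}, {"dp": [0, 0, -480]}, {"dp": [0, 0, -540]}, {"dp": [0, 0, -600]}, {"dp": [0, 0, -660]}, {"dp": [0, 0, -720]}]'

```text
schema error: expected keys dp, yaw
```

Run:
```python
from h import *
s=r.sense();print(s['qpos'].round(3),s['eef_pos'],s['tcp_rot'])
c=r.get_calibration("wrist");R=cv2.Rodrigues(c['rvec'])[0];p=-R.T@c['tvec'];print("cam",p,"axis",R[2])
cv2.imwrite("pics/side1.png",r.grab_frame("side")[:,:,::-1])
```

```text
[-0.148 -0.015  1.944  0.     1.213 -0.166] [429.43987416 -62.7118518  299.40317155] [3.14144352e+00 7.84947271e-06 1.58866683e+00]
cam [426.87720103   2.7280807  433.72275563] axis [ 0.00483775 -0.2598423  -0.96563895]
```

Request:
carry_out --targets '[{"dp": [0, 0, -60], "yaw": 0}, {"dp": [0, 0, -120], "yaw": 0}, {"dp": [0, 0, -180], "yaw": 0}, {"dp": [0, 0, -240], "yaw": 0}, {"dp": [0, 0, -300], "yaw": 0}, {"dp": [0, 0, -360], "yaw": 0}, {"dp": [0, 0, -420], "yaw": 0}, {"dp": [0, 0, -480], "yaw": 0}, {"dp": [0, 0, -540], "yaw": 0}, {"dp": [0, 0, -600], "yaw": 0}, {"dp": [0, 0, -660], "yaw": 0}, {"dp": [0, 0, -720], "yaw": 0}]'

```text
clock: 3.15
eef_pos: [436.5, -61.8, 936.9]
tcp_rot: [3.07, 0.012, 1.592]
contact_force: [-28.4, 4.5, 16.9]
opening: 0.002
grasp_force: 0.0
```

Run:
```python
from h import *
s=r.sense();print(s['clock'],s['qpos'].round(3),s['eef_pos'],s['tcp_rot'])
```

```text
3.15 [-0.144  0.321  0.058 -0.     2.69  -0.166] [436.46251978 -61.78492112 936.86525551] [3.06985286 0.01202328 1.59191299]
```

Request:
carry_out --targets '[{"dp": [0, 0, 40], "yaw": 0}, {"dp": [0, 0, 80], "yaw": 0}, {"dp": [0, 0, 120], "yaw": 0}, {"dp": [0, 0, 160], "yaw": 0}]'

```text
clock: 3.65
eef_pos: [447.3, -63.4, 774.6]
tcp_rot: [3.071, 0.012, 1.592]
contact_force: [-0.3, -0.5, 0.1]
opening: 0.002
grasp_force: 0.0
```

Run:
```python
from h import *
s=r.sense();print(s['clock'],s['qpos'].round(3),s['eef_pos'],s['tcp_rot'])
```

```text
3.65 [-0.144 -0.008  0.943 -0.     2.135 -0.166] [447.3147709  -63.36263434 774.56782806] [3.07126288 0.01177963 1.59194142]
```

```bash
cat >> h.py <<'E'
Q=np.array([[.3537,1.6341,1.1552],[-.015,1.944,1.213],[.321,.058,2.69],[-.008,.943,2.135]])
M=np.array([[624.55,238.55],[434,299.4],[440.8,936.9],[451.8,774.6]])
def fk(p,q):
    a1,L1,L2,e,L3,d1=p;a=q[0];b=a+q[1];c=b+q[2]
    return np.array([a1+L1*np.sin(a)+L2*np.sin(b)+e*np.cos(b)+L3*np.sin(c),d1+L1*np.cos(a)+L2*np.cos(b)-e*np.sin(b)+L3*np.cos(c)])
lp=least_squares(lambda p:np.r_[np.ravel([fk(p,q)-m for q,m in zip(Q,M)]),.02*(p-[0,450,450,0,250,350])],[0,450,450,0,250,350]).x
E
python3 - <<'E'
from h import *
print(lp.round(1),[(fk(lp,q)-m).round(1) for q,m in zip(Q,M)])
# poses with q5 at limit, sum = pi - tilt
for tilt in(.3,.45,.6):
    for q3 in(.3,.6,.9,1.2):
        q2=np.pi-tilt-2.69-q3
        if -.9<q2<2: print(tilt,q3,round(q2,2),fk(lp,[q2,q3,2.69]).round())
E
```

```text
[  0.9 566.8 494.   59.3 319.5 280.7] [array([-0.1,  0.2]), array([ 0.1, -0.1]), array([-0.1,  0. ]), array([ 0.1, -0.1])]
0.3 0.3 -0.15 [ 145. 1015.]
0.3 0.6 -0.45 [-17. 966.]
0.3 0.9 -0.75 [-157.  870.]
0.45 0.3 -0.3 [  33. 1029.]
0.45 0.6 -0.6 [-119.  955.]
0.45 0.9 -0.9 [-244.  840.]
0.6 0.3 -0.45 [ -79. 1025.]
0.6 0.6 -0.75 [-219.  930.]
```

Request:
carry_out --targets '[{"dp": [0, 17, -55], "yaw": 0}, {"dp": [0, 34, -110], "yaw": 0}, {"dp": [0, 48, -155], "yaw": 0}, {"dp": [0, 56, -185], "yaw": 0}, {"dp": [0, 62, -203], "yaw": 0}, {"dp": [0, 65, -212], "yaw": 0}, {"dp": [0, 68, -221], "yaw": 0}]'

```text
clock: 4.53
eef_pos: [442.9, -53.0, 933.2]
tcp_rot: [3.078, 0.011, 1.592]
contact_force: [-0.2, -0.5, 0.0]
opening: 0.0
grasp_force: 0.0
```

Run:
```python
from h import *
s=r.sense();print(s['clock'],s['qpos'].round(4),s['eef_pos'],s['tcp_rot'])
```

```text
4.525 [-0.1213  0.329   0.0582 -0.0035  2.6897 -0.146 ] [442.86041493 -53.00714013 933.23166525] [3.07782398 0.0107103  1.59191614]
```

Request:
carry_out --targets '[{"dp": [5, -35, -22], "yaw": 0}, {"dp": [10, -69, -43], "yaw": 0}, {"dp": [15, -104, -65], "yaw": 0}, {"dp": [20, -138, -86], "yaw": 0}, {"dp": [20, -138, -86], "yaw": 0}]'

```text
clock: 5.15
eef_pos: [366.1, -43.4, 980.9]
tcp_rot: [2.962, 0.028, 1.59]
contact_force: [0.4, 0.4, 0.2]
opening: 0.0
grasp_force: 0.0
```

Run:
```python
from h import *
s=r.sense();print(s['clock'],s['qpos'].round(4),s['eef_pos'],s['tcp_rot'])
```

```text
5.15 [-0.1197  0.2121  0.0585 -0.0057  2.6889 -0.1466] [366.11856348 -43.35669111 980.89602334] [2.96157706 0.02795624 1.58981221]
```

Request:
carry_out --targets '[{"dp": [4, -29, -16], "yaw": 0}, {"dp": [8, -58, -32], "yaw": 0}, {"dp": [11, -87, -48], "yaw": 0}, {"dp": [15, -115, -65], "yaw": 0}, {"dp": [19, -145, -81], "yaw": 0}, {"dp": [22, -173, -97], "yaw": 0}, {"dp": [22, -173, -97], "yaw": 0}]'

```text
clock: 6.02
eef_pos: [279.5, -35.6, 1020.7]
tcp_rot: [2.841, 0.047, 1.585]
contact_force: [0.4, 0.3, 1.2]
opening: -0.001
grasp_force: 0.0
```

Run:
```python
from h import *
s=r.sense();print(s['clock'],s['qpos'].round(4),s['eef_pos'],s['tcp_rot'])
```

```text
6.025 [-0.1306  0.089   0.0595 -0.003   2.6889 -0.155 ] [ 279.51679412  -35.63724963 1020.71831525] [2.84087903 0.04669282 1.58520025]
```

Request:
carry_out --targets '[{"dp": [5, -32, -16], "yaw": 0}, {"dp": [10, -64, -33], "yaw": 0}, {"dp": [14, -96, -50], "yaw": 0}, {"dp": [17, -128, -66], "yaw": 0}, {"dp": [20, -158, -80], "yaw": 0}, {"dp": [20, -158, -80], "yaw": 0}]'

```text
clock: 6.78
eef_pos: [108.7, -14.3, 1017.4]
tcp_rot: [2.813, 0.054, 1.583]
contact_force: [0.1, 0.6, 0.2]
opening: -0.0
grasp_force: 0.0
```

Run:
```python
from h import *
s=r.sense();print(s['clock'],s['qpos'].round(4),s['eef_pos'],s['tcp_rot'])
```

```text
6.775 [-0.1518 -0.2071  0.3267  0.0056  2.6894 -0.1674] [ 108.65799539  -14.27652195 1017.38629464] [2.81323662 0.05377646 1.58296873]
```

Request:
carry_out --targets '[{"dp": [-1, 10, -13], "yaw": 0}, {"dp": [-1, 20, -25], "yaw": 0}, {"dp": [-2, 30, -38], "yaw": 0}, {"dp": [-2, 38, -50], "yaw": 0}, {"dp": [-2, 38, -50], "yaw": 0}]'

```text
clock: 7.4
eef_pos: [139.9, -15.8, 1029.6]
tcp_rot: [2.787, 0.056, 1.583]
contact_force: [0.6, -0.4, -0.4]
opening: 0.001
grasp_force: 0.0
```

Run:
```python
from h import *
s=r.sense();print(s['clock'],s['qpos'].round(4),s['eef_pos'],s['tcp_rot'])
```

```text
7.4 [-0.0447 -0.1435  0.2373 -0.0752  2.689  -0.1403] [ 139.88690061  -15.75584173 1029.56505651] [2.78667498 0.05612992 1.58277534]
```

Request:
carry_out --targets '[{"dp": [0, 13, -22], "yaw": 0}, {"dp": [0, 27, -44], "yaw": 0}, {"dp": [0, 40, -66], "yaw": 0}, {"dp": [0, 54, -87], "yaw": 0}, {"dp": [0, 54, -87], "yaw": 0}, {"dp": [0, 20, -87], "yaw": 0}, {"dp": [0, -10, -87], "yaw": 0}, {"dp": [0, -30, -87], "yaw": 0}]'

```text
clock: 8.4
eef_pos: [97.8, -14.6, 1032.5]
tcp_rot: [2.746, 0.063, 1.571]
contact_force: [0.1, -0.1, 0.4]
opening: -0.001
grasp_force: 0.0
```

Run:
```python
from h import *
s=r.sense();print(s['clock'],s['qpos'].round(4),s['eef_pos'],s['tcp_rot'])
```

```text
8.4 [-0.1007 -0.2051  0.2573 -0.0424  2.6892 -0.1555] [  97.82072951  -14.61733756 1032.51740644] [2.74605178 0.06257537 1.57111187]
```

Request:
carry_out --targets '[{"dp": [0, 0, -30], "yaw": 0}, {"dp": [1, -10, -55], "yaw": 0}, {"dp": [2, -22, -80], "yaw": 0}, {"dp": [3, -40, -100], "yaw": 0}, {"dp": [4, -60, -110], "yaw": 0}, {"dp": [6, -80, -120], "yaw": 0}, {"dp": [8, -100, -130], "yaw": 0}, {"dp": [8, -100, -130], "yaw": 0}]'

```text
clock: 9.4
eef_pos: [-1.1, -6.1, 1015.2]
tcp_rot: [2.701, 0.07, 1.576]
contact_force: [-0.1, -0.3, -0.1]
opening: 0.002
grasp_force: 0.0
```

Run:
```python
from h import *
s=r.sense();print(s['clock'],s['qpos'].round(4),s['eef_pos'],s['tcp_rot'])
```

```text
9.4 [-0.0889 -0.3719  0.3786 -0.0526  2.6892 -0.1624] [  -1.10719939   -6.12012294 1015.16751169] [2.701015   0.07009818 1.57600731]
```

Request:
carry_out --targets '[{"dp": [0, 0, -40], "yaw": 0}, {"dp": [1, -10, -70], "yaw": 0}, {"dp": [2, -22, -100], "yaw": 0}, {"dp": [3, -40, -120], "yaw": 0}, {"dp": [4, -60, -140], "yaw": 0}, {"dp": [6, -80, -150], "yaw": 0}, {"dp": [8, -100, -160], "yaw": 0}, {"dp": [8, -100, -160], "yaw": 0}]'

```text
clock: 10.4
eef_pos: [-78.4, -0.0, 992.3]
tcp_rot: [2.656, 0.078, 1.572]
contact_force: [-0.2, 0.2, 0.3]
opening: 0.002
grasp_force: 0.0
```

```bash
cat >> h.py <<'E'
from scipy.spatial.transform import Rotation as Ro
def st():
    s=r.sense();R=Ro.from_euler('xyz',s['tcp_rot']).as_matrix();return s,s['eef_pos'],R
def tip_to(jx,jy,z):  # dp that brings the tip centre to jig-frame point
    s,p,R=st();j=np.load('j.npy');return R.T@(J2W(j,[jx,jy,z])[0]-(p+R[:,2]*r.tip_reach))
E
python3 - <<'E'
from h import *
s,p,R=st();print(s['clock'],s['qpos'].round(4),p,s['tcp_rot'],"\n",R.round(3))
print(tip_to(-150,-70,250))
E
```

```text
10.4 [-0.0907 -0.5051  0.4658 -0.059   2.6892 -0.1709] [-7.84331917e+01 -1.72317163e-02  9.92312882e+02] [2.65567562 0.07810285 1.57217024] 
 [[-0.001  0.884  0.467]
 [ 0.997  0.038 -0.068]
 [-0.078  0.466 -0.882]]
[-42.16793804  98.81992179 889.97721291]
```

Request:
carry_out --targets '[{"dp": [-3, 33, 31], "yaw": 0}, {"dp": [-6, 66, 62], "yaw": 0}, {"dp": [-9, 99, 92], "yaw": 0}, {"dp": [-12, 132, 123], "yaw": 0}, {"dp": [-15, 165, 154], "yaw": 0}, {"dp": [-18, 198, 185], "yaw": 0}, {"dp": [-21, 231, 215], "yaw": 0}, {"dp": [-24, 264, 246], "yaw": 0}, {"dp": [-24, 264, 246], "yaw": 0}]'

```text
clock: 11.52
eef_pos: [275.0, -31.3, 896.9]
tcp_rot: [2.665, 0.077, 1.573]
contact_force: [-0.0, -0.6, -0.0]
opening: 0.001
grasp_force: 0.0
```

Run:
```python
from h import *
s,p,R=st();print(s['clock'],s['qpos'].round(4),p,s['tcp_rot'],"\n",R.round(3))
print(tip_to(-130,-65,200))
```

```text
11.525 [-0.083  -0.3782  0.9888 -0.0331  2.0488 -0.1264] [274.99550768 -31.25609726 896.93756976] [2.66457661 0.07738342 1.57285883] 
 [[-0.002  0.888  0.459]
 [ 0.997  0.037 -0.068]
 [-0.077  0.458 -0.886]]
[  -9.31568261 -167.39430298  693.16817515]
```

Request:
carry_out --targets '[{"dp": [-1, -14, 58], "yaw": 0}, {"dp": [-2, -28, 116], "yaw": 0}, {"dp": [-3, -42, 174], "yaw": 0}, {"dp": [-3, -56, 232], "yaw": 0}, {"dp": [-4, -70, 290], "yaw": 0}, {"dp": [-5, -84, 348], "yaw": 0}, {"dp": [-6, -98, 406], "yaw": 0}, {"dp": [-6, -112, 464], "yaw": 0}, {"dp": [-7, -126, 522], "yaw": 0}, {"dp": [-8, -140, 580], "yaw": 0}, {"dp": [-9, -154, 638], "yaw": 0}, {"dp": [-9, -167, 693], "yaw": 0}]'

```text
clock: 13.02
eef_pos: [446.9, -93.8, 211.3]
tcp_rot: [2.655, 0.079, 1.572]
contact_force: [0.5, -0.2, -0.5]
opening: -0.005
grasp_force: 0.0
```

Run:
```python
from h import *
s,p,R=st();print(s['clock'],p,s['tcp_rot'])
print(tip_to(-105,-55,60),tip_to(-95,-50,24))
c=r.get_calibration("wrist");cv2.imwrite("pics/w1.png",r.grab_frame("wrist")[:,:,::-1])
```

```text
13.025 [446.88592423 -93.76375822 211.25487928] [2.65524551 0.07865681 1.57191716]
[ 21.84468201 -46.90573021 136.87760007] [ 29.86116924 -54.74094295 172.86850689]
```

View pics/w1.png

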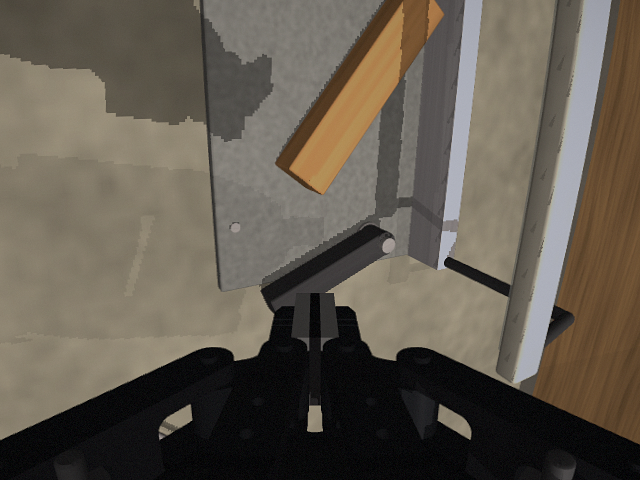

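Run:
```python
from h import *
j=np.load('j.npy');print("pin px",proj("wrist",J2W(j,[[28,-115,41],[-115,-145,12],[-63,-41,42],[-36,-62,42]])).round())
for q in[(-120,-22,70),(-105,-22,23),(-70,-22,23),(0,-35,23),(26,-42,23)]:print(q,tip_to(*q).round(1))
```

```text
pin px [[394. 250.]
 [228. 298.]
 [303. 173.]
 [334. 198.]]
(-120, -22, 70) [ 52.1 -47.7 113.7]
(-105, -22, 23) [ 56.  -55.7 162.3]
(-70, -22, 23) [ 56.7 -24.6 178.2]
(0, -35, 23) [ 45.1  37.5 211.1]
(26, -42, 23) [ 38.6  60.5 223.5]
```

Request:
carry_out --targets '[{"dp": [18, -16, 38], "yaw": 0}, {"dp": [35, -32, 76], "yaw": 0}, {"dp": [52, -48, 114], "yaw": 0}, {"dp": [54, -52, 138], "yaw": 0}, {"dp": [56, -56, 162], "yaw": 0}, {"dp": [56, -56, 162], "yaw": 0}]'

```text
clock: 13.82
eef_pos: [481.3, -56.0, 64.5]
tcp_rot: [2.693, 0.063, 1.58]
contact_force: [-0.3, 0.9, -0.2]
opening: 0.0
grasp_force: 0.0
```

Run:
```python
from h import *
s,p,R=st();print(s['clock'],p,s['contact_force'],s['tcp_rot'],W2J(np.load('j.npy'),p+8*R[:,2]),(p+8*R[:,2])[2])
for q in[(-70,-22,23),(0,-35,23),(22,-42,23)]:print(q,tip_to(*q).round(1))
```

```text
13.825 [481.32696485 -56.00510715  64.45959064] [-0.29467004  0.87815816 -0.1762278 ] [2.69334939 0.06293003 1.58003208] [[-92.73794633 -27.94141018]] 57.264183116432314
(-70, -22, 23) [ 8.4  5.8 40.3]
(0, -35, 23) [-3.7 68.7 71.4]
(22, -42, 23) [-10.5  88.4  81.3]
```

Run:
```python
from h import *
s,p,R=st();print(s['qpos'].round(3),s['qvel'].round(3),s['joint_efforts'].round(1))
for z in(65,40,30):
  for rr in(480,500,520,560,600):
    f=lambda q:np.r_[fk(lp,q)-[rr,z],300*(q.sum()-np.pi+.46)]
    q=least_squares(f,[-.4,2.3,.8]).x;print(z,rr,q.round(2),f(q).round())
```

```text
[-0.118  0.31   2.376 -0.316  0.004  0.174] [-0.001 -0.024  0.022 -0.521  0.006  0.518] [  0.1 -37.5 -16.6   0.9  -2.6  -0.9]
65 480 [ 0.31  2.38 -0.  ] [-0.  0.  0.]
65 500 [0.33 2.34 0.02] [ 0.  0. -0.]
65 520 [0.35 2.3  0.04] [-0. -0.  0.]
65 560 [0.39 2.21 0.08] [-0.  0.  0.]
65 600 [0.43 2.13 0.12] [ 0.  0. -0.]
40 480 [ 0.38  2.38 -0.08] [-0.  0.  0.]
40 500 [ 0.39  2.34 -0.06] [-0.  0.  0.]
40 520 [ 0.41  2.3  -0.03] [-0.  0.  0.]
40 560 [0.44 2.22 0.02] [-0.  0.  0.]
40 600 [0.48 2.14 0.06] [ 0. -0.  0.]
30 480 [ 0.41  2.39 -0.11] [ 0.  0. -0.]
30 500 [ 0.42  2.35 -0.09] [ 0. -0.  0.]
30 520 [ 0.44  2.31 -0.06] [-0.  0. -0.]
30 560 [ 0.47  2.22 -0.01] [ 0.  0. -0.]
30 600 [0.5  2.14 0.04] [0. 0. 0.]
```

Run:
```python
from h import *
for q in[(-55,18,55),(-50,18,30),(-20,10,30),(0,0,30),(20,-20,30)]:print(q,tip_to(*q).round(1))
```

```text
(-55, 18, 55) [46.5 33.8 15.5]
(-50, 18, 30) [48.1 27.5 40.2]
(-20, 10, 30) [40.5 54.4 53.6]
(0, 0, 30) [30.7 72.3 62.9]
(20, -20, 30) [11.  90.  72.8]
```

Request:
carry_out --targets '[{"dp": [23, 17, 8], "yaw": 0}, {"dp": [46, 34, 15], "yaw": 0}, {"dp": [47, 31, 28], "yaw": 0}, {"dp": [48, 28, 40], "yaw": 0}, {"dp": [48, 28, 40], "yaw": 0}]'

```text
clock: 14.45
eef_pos: [526.6, -9.3, 45.3]
tcp_rot: [2.704, 0.061, 1.582]
contact_force: [-0.4, -0.6, 0.7]
opening: -0.001
grasp_force: 0.0
```

Run:
```python
from h import *
s,p,R=st();print(s['clock'],s['qpos'].round(3),s['contact_force'],s['tcp_rot'],R[:,2],W2J(np.load('j.npy'),p+8*R[:,2]),(p+8*R[:,2])[2])
for q in[(-20,5,29),(0,-5,29),(15,-20,29),(24,-25,29)]:print(q,tip_to(*q).round(1))
cv2.imwrite("pics/s2.png",cv2.resize(r.grab_frame("side")[115:345,200:480,::-1],None,fx=2.5,fy=2.5))
```

```text
14.45 [ 0.016  0.398  2.289 -1.294  0.06   1.272] [-0.42707323 -0.64371692  0.71195579] [2.70391367 0.06123599 1.58180589] [ 0.42442293 -0.05075955 -0.90404018] [[-46.57842219  17.77344115]] 38.10543547278519
(-20, 5, 29) [-11.9  20.   20.2]
(0, -5, 29) [-21.7  38.   29.3]
(15, -20, 29) [-36.5  51.3  36.6]
(24, -25, 29) [-41.4  59.4  40.7]
```

View pics/s2.png

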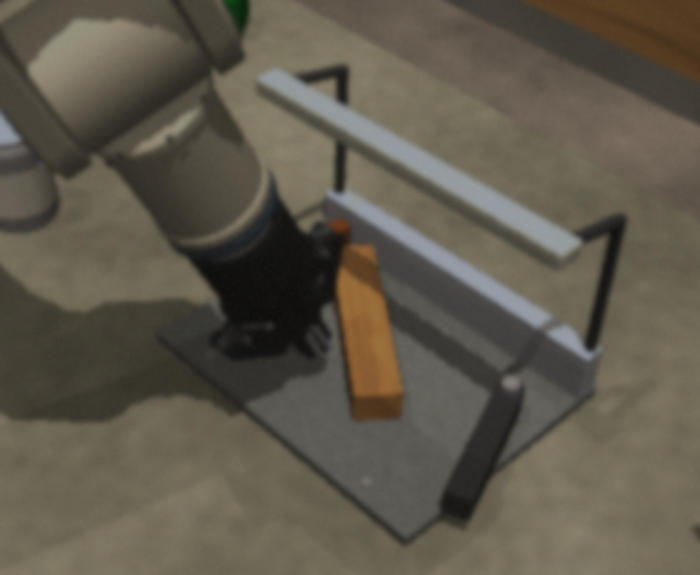

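Request:
carry_out --targets '[{"dp": [-4, 7, 7], "yaw": 0}, {"dp": [-8, 13, 14], "yaw": 0}, {"dp": [-12, 20, 20], "yaw": 0}, {"dp": [-17, 29, 25], "yaw": 0}, {"dp": [-22, 38, 29], "yaw": 0}, {"dp": [-22, 38, 29], "yaw": 0}]'

```text
clock: 15.25
eef_pos: [572.0, -32.3, 36.3]
tcp_rot: [2.705, 0.063, 1.585]
contact_force: [0.3, -0.4, 0.6]
opening: 0.001
grasp_force: 0.0
```

Run:
```python
from h import *
s,p,R=st();print(s['clock'],s['qpos'].round(3),s['contact_force'],s['tcp_rot'],R[:,2],W2J(np.load('j.npy'),p+8*R[:,2]),(p+8*R[:,2])[2])
for q in[(12,-15,29),(20,-20,29),(24,-22,29),(27,-25,29)]:print(q,tip_to(*q).round(1))
```

```text
15.25 [-0.039  0.458  2.197 -0.624  0.058  0.548] [ 0.29141018 -0.40836706  0.59348024] [2.70547788 0.06254721 1.58528654] [ 0.42319768 -0.05052911 -0.90462729] [[-1.65874033 -6.14722344]] 29.095468716908137
(12, -15, 29) [-8.7 12.2  6.4]
(20, -20, 29) [-13.7  19.3  10.1]
(24, -22, 29) [-15.6  22.9  11.9]
(27, -25, 29) [-18.6  25.6  13.3]
```

Request:
carry_out --targets '[{"dp": [0, 0, 0], "yaw": 0}, {"dp": [-3, 3, 5], "yaw": 0}, {"dp": [-6, 7, 6], "yaw": 0}, {"dp": [-9, 11, 8], "yaw": 0}, {"dp": [-12, 15, 10], "yaw": 0}, {"dp": [-12, 15, 10], "yaw": 0}]' --fingers -0.62

```text
clock: 16.0
eef_pos: [589.5, -43.4, 33.3]
tcp_rot: [2.707, 0.06, 1.583]
contact_force: [-0.2, 0.2, 0.1]
opening: 0.19
grasp_force: 0.0
```

Run:
```python
from h import *
s,p,R=st();print(s['clock'],s['qpos'].round(3),s['contact_force'],s['tcp_rot'],s['opening'],W2J(np.load('j.npy'),p+8*R[:,2]),(p+8*R[:,2])[2])
for q in[(18,-22,27),(22,-24,27),(25,-25,27)]:print(q,tip_to(*q).round(1))
cv2.imwrite("pics/s3.png",cv2.resize(r.grab_frame("side")[115:345,200:480,::-1],None,fx=2.5,fy=2.5))
```

```text
16.0 [-0.063  0.48   2.159 -0.346  0.067  0.252] [-0.23870603  0.17931291  0.12628551] [2.70653924 0.06018173 1.58263359] 0.19037400851433084 [[ 15.60901658 -17.62570958]] 26.073953666660415
(18, -22, 27) [-4.4  2.5  0.4]
(22, -24, 27) [-6.4  6.1  2.2]
(25, -25, 27) [-7.3  8.8  3.5]
```

View pics/s3.png

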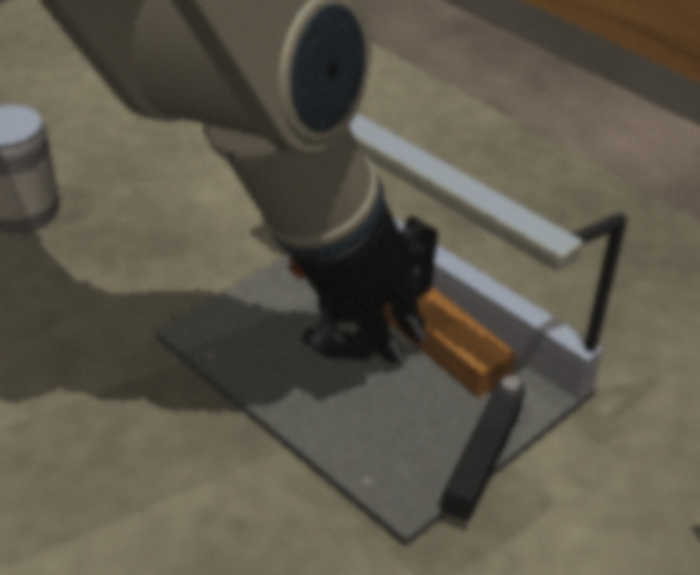

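Batten close to home (free end ≈(495,370)), lamp clear. Final press in small steps.

Request:
carry_out --targets '[{"dp": [-4, 3, 0], "yaw": 0}, {"dp": [-6, 5, 2], "yaw": 0}, {"dp": [-7, 7, 3], "yaw": 0}, {"dp": [-7, 7, 3], "yaw": 0}]'

```text
clock: 16.55
eef_pos: [597.4, -50.2, 33.9]
tcp_rot: [2.706, 0.059, 1.582]
contact_force: [-0.8, -0.0, -0.2]
opening: 0.188
grasp_force: 0.0
```

Run:
```python
from h import *
s,p,R=st();print(s['clock'],s['qpos'].round(3),s['contact_force'],s['tcp_rot'],W2J(np.load('j.npy'),p+8*R[:,2]),(p+8*R[:,2])[2])
```

```text
16.55 [-0.077  0.486  2.142 -0.222  0.076  0.117] [-0.78373173 -0.00578698 -0.15781363] [2.70640222 0.0594659  1.58153428] [[ 23.32563617 -24.5712791 ]] 26.64304462027379
```

Request:
carry_out --targets '[{"dp": [0, 1.4, 0.7], "yaw": 0}, {"dp": [0, 2.7, 1.3], "yaw": 0}, {"dp": [0, 2.7, 1.3], "yaw": 0}]'

```text
clock: 16.92
eef_pos: [600.5, -50.1, 33.9]
tcp_rot: [2.706, 0.059, 1.582]
contact_force: [0.1, -0.9, 0.2]
opening: 0.19
grasp_force: 0.0
```

Run:
```python
from h import *
s,p,R=st();print(s['clock'],s['contact_force'],W2J(np.load('j.npy'),p+8*R[:,2]),(p+8*R[:,2])[2])
```

```text
16.925 [ 0.05191104 -0.92332459  0.24983042] [[ 26.44029732 -24.53610187]] 26.70069395101859
```

Run:
```python
from h import *
cv2.imwrite("pics/w4.png",r.grab_frame("wrist")[:,:,::-1])
j=np.load('j.npy');print(proj("wrist",J2W(j,[[42,-73,42],[42,-20,42],[80,-73,42],[80,-145,57],[28,-115,41]])).round())
```

```text
[[368. 434.]
 [377. 315.]
 [443. 407.]
 [443. 546.]
 [332. 519.]]
```

View pics/w4.png

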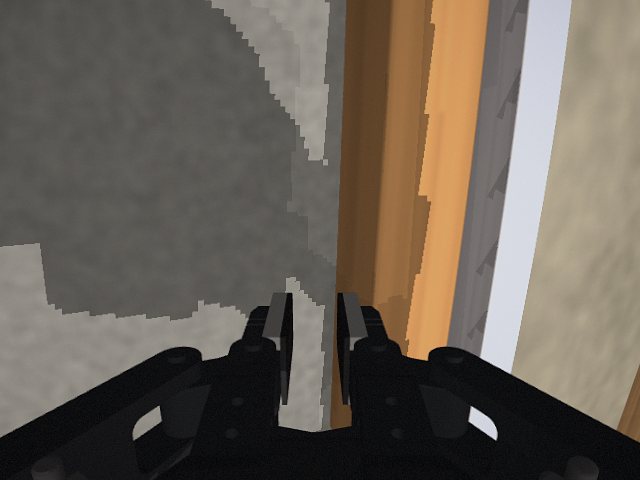

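Run:
```python
from h import *
j=np.load('j.npy')
for z,px in((42,[[390,0],[380,200],[489,0],[468,200]]),(57,[[526,0],[506,200]]),(12,[[345,0],[337,200]])):print(z,W2J(j,onz("wrist",np.array(px,float),z)).round(1))
s,p,R=st();print(W2J(j,p+R@[0,8+14.5,8]),(p+R@[0,22.5,8])[2])
im=cv2.imread("pics/w4.png");print([ (row,[int(v) for v in im[row,330:540:6].mean(1)]) for row in(20,200)])
```

```text
42 [[39.3 78.5]
 [39.8 20.9]
 [77.2 83.6]
 [77.6 18.2]]
57 [[76.8 81.1]
 [79.4 21.2]]
12 [[41.2 84.4]
 [40.5 14.7]]
[[ 46.78984797 -24.21863099]] 36.16341969100263
[(20, [95, 94, 96, 63, 62, 59, 61, 64, 67, 66, 75, 103, 106, 109, 103, 100, 92, 155, 152, 147, 152, 150, 150, 149, 148, 142, 129, 96, 98, 105, 91, 105, 104, 205, 207]), (200, [98, 96, 65, 63, 59, 66, 68, 70, 70, 107, 110, 114, 107, 105, 97, 100, 93, 147, 159, 158, 159, 156, 148, 102, 112, 114, 107, 113, 111, 150, 219, 219, 219, 219, 218])]
```

Request:
carry_out --targets '[{"dp": [0, 0, 0], "yaw": 0}, {"dp": [0, 0, 0], "yaw": 0}, {"dp": [0, 0, 0], "yaw": 0}]' --fingers -0.46 --grip_force 20

```text
clock: 17.35
eef_pos: [599.5, -50.1, 33.5]
tcp_rot: [2.708, 0.059, 1.581]
contact_force: [-4.9, -0.7, -0.1]
opening: 0.27
grasp_force: 2.1
```

Request:
carry_out --targets '[{"dp": [0, 0.9, 0.7], "yaw": 0}, {"dp": [0, 1.3, 1.1], "yaw": 0}, {"dp": [0, 1.3, 1.1], "yaw": 0}]'

```text
clock: 17.73
eef_pos: [599.7, -50.1, 32.5]
tcp_rot: [2.711, 0.059, 1.581]
contact_force: [-11.0, -0.6, 3.4]
opening: 0.271
grasp_force: 5.3
```

Run:
```python
from h import *
for q in[(0,-25,32),(-40,-40,40),(-55,-60,90),(-50,-120,90),(-42,-182,90)]:print(q,tip_to(*q).round(1))
```

```text
(0, -25, 32) [ -1.1 -20.4 -16.8]
(-40, -40, 40) [-16.9 -53.7 -39.8]
(-55, -60, 90) [-40.  -46.8 -90.3]
(-50, -120, 90) [-99.9 -43.1 -84.7]
(-42, -182, 90) [-161.7  -36.7  -77.7]
```

Request:
carry_out --targets '[{"dp": [-1, -10, -8], "yaw": 0}, {"dp": [-1, -20, -17], "yaw": 0}, {"dp": [-17, -54, -40], "yaw": 0}, {"dp": [-28, -50, -65], "yaw": 0}, {"dp": [-40, -47, -90], "yaw": 0}, {"dp": [-70, -45, -87], "yaw": 0}, {"dp": [-100, -43, -85], "yaw": 0}, {"dp": [-130, -40, -81], "yaw": 0}, {"dp": [-162, -37, -78], "yaw": 0}, {"dp": [-162, -37, -78], "yaw": 0}]' --fingers -1

```text
clock: 18.98
eef_pos: [537.7, -211.6, 99.0]
tcp_rot: [2.704, 0.061, 1.578]
contact_force: [-0.0, 0.1, 0.3]
opening: 0.0
grasp_force: 0.0
```

Run:
```python
from h import *
s,p,R=st();j=np.load('j.npy');print(s['clock'],s['qpos'].round(3),s['contact_force'],s['tcp_rot'],W2J(j,p+8*R[:,2]),(p+8*R[:,2])[2])
for q in[(-42,-182,30)]:print(q,tip_to(*q).round(1))
im=cv2.resize(r.grab_frame("side")[115:345,200:480,::-1],None,fx=2.5,fy=2.5);cv2.imwrite("pics/s5.png",im)
```

```text
18.975 [-0.459  0.337  2.154  0.556  0.271 -0.99 ] [-0.00600941  0.09065637  0.27459074] [2.70421743 0.06104747 1.57840454] [[ -39.82522982 -184.6799758 ]] 91.77402339507087
(-42, -182, 30) [  6.4 -28.1  54.8]
```

View pics/s5.png

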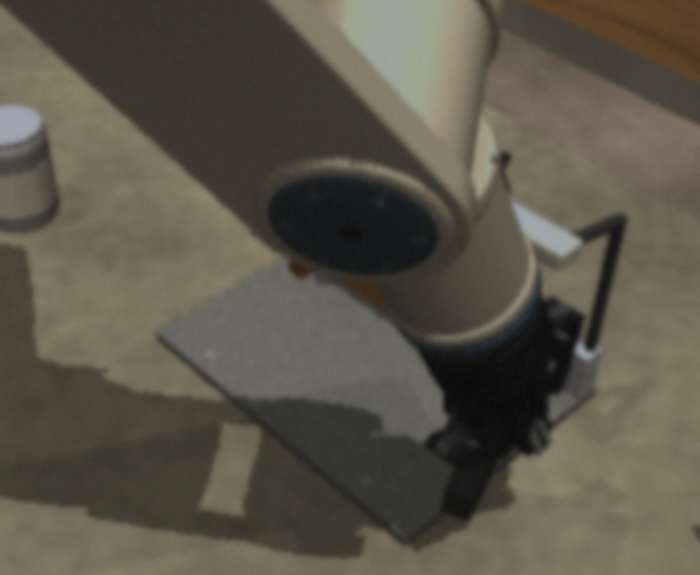

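Request:
carry_out --targets '[{"dp": [3, -9, 18], "yaw": 0}, {"dp": [5, -18, 36], "yaw": 0}, {"dp": [6, -28, 55], "yaw": 0}, {"dp": [6, -28, 55], "yaw": 0}]'

```text
clock: 19.52
eef_pos: [533.5, -205.5, 34.9]
tcp_rot: [2.709, 0.057, 1.581]
contact_force: [-0.2, -0.4, -0.3]
opening: -0.002
grasp_force: 0.0
```

Run:
```python
from h import *
s,p,R=st();j=np.load('j.npy');print(s['clock'],s['qpos'].round(3),s['contact_force'],s['tcp_rot'],W2J(j,p+8*R[:,2]),(p+8*R[:,2])[2])
for q in[(-46,-160,29),(-47,-141,29),(-50,-120,29),(-50,-100,29),(-44,-80,29),(-32,-63,29)]:print(q,tip_to(*q).round(1))
```

```text
19.525 [-0.453  0.465  2.185  1.072  0.161 -1.513] [-0.2029929  -0.42965307 -0.34771729] [2.70929431 0.05747636 1.58149445] [[ -43.89066945 -178.44034219]] 27.641091173010448
(-46, -160, 29) [18.3 -1.1 -3.2]
(-47, -141, 29) [37.3 -1.7 -4.7]
(-50, -120, 29) [58.2 -4.2 -7.1]
(-50, -100, 29) [78.2 -3.9 -8.2]
(-44, -80, 29) [98.2  1.9 -6.9]
(-32, -63, 29) [115.3  13.   -2.8]
```

Request:
carry_out --targets '[{"dp": [9, -1, -2], "yaw": 0}, {"dp": [18, -1, -3], "yaw": 0}, {"dp": [28, -1, -4], "yaw": 0}, {"dp": [37, -2, -5], "yaw": 0}, {"dp": [48, -3, -6], "yaw": 0}, {"dp": [58, -4, -7], "yaw": 0}, {"dp": [68, -4, -8], "yaw": 0}, {"dp": [78, -4, -8], "yaw": 0}, {"dp": [88, -1, -8], "yaw": 0}, {"dp": [98, 2, -7], "yaw": 0}, {"dp": [107, 7, -5], "yaw": 0}, {"dp": [115, 13, -3], "yaw": 0}]'

```text
clock: 21.02
eef_pos: [544.1, -90.8, 37.5]
tcp_rot: [2.707, 0.059, 1.581]
contact_force: [-0.8, -2.1, -0.3]
opening: 0.001
grasp_force: 0.9
```

Run:
```python
from h import *
s,p,R=st();j=np.load('j.npy');print(s['clock'],s['qpos'].round(3),s['contact_force'],s['tcp_rot'],W2J(j,p+8*R[:,2]),(p+8*R[:,2])[2])
for q in[(-22,-53,28),(-10,-46,28),(0,-42,28),(5,-40,28)]:print(q,tip_to(*q).round(1))
np.save("wk.npy",r.grab_frame("wrist"))
```

```text
21.025 [-0.186  0.437  2.24   0.844  0.04  -1.046] [-0.78102021 -2.08231037 -0.29158501] [2.70661532 0.05903503 1.58143316] [[-30.79739371 -64.02603604]] 30.227755501662045
(-22, -53, 28) [11.2  7.2  5.1]
(-10, -46, 28) [18.4 18.2  9.7]
(0, -42, 28) [22.5 27.3 13.7]
(5, -40, 28) [24.5 31.9 15.7]
```

Contact force (-0.8,-2.1): the keeper is moving with the tool. On to the stop.

Request:
carry_out --targets '[{"dp": [6, 3, 3], "yaw": 0}, {"dp": [11, 7, 5], "yaw": 0}, {"dp": [15, 13, 7], "yaw": 0}, {"dp": [18, 18, 9], "yaw": 0}, {"dp": [20, 23, 12], "yaw": 0}, {"dp": [22, 27, 13], "yaw": 0}, {"dp": [22, 27, 13], "yaw": 0}]'

```text
clock: 21.95
eef_pos: [573.4, -68.8, 35.5]
tcp_rot: [2.708, 0.059, 1.583]
contact_force: [-0.6, -0.0, -0.2]
opening: 0.001
grasp_force: 0.1
```

Run:
```python
from h import *
s,p,R=st();j=np.load('j.npy');print(s['clock'],s['qpos'].round(3),s['contact_force'],s['tcp_rot'],W2J(j,p+8*R[:,2]),(p+8*R[:,2])[2])
for q in[(3,-40,28),(6,-40,28),(9,-40,28),(12,-40,28)]:print(q,tip_to(*q).round(1))
```

```text
21.95 [-0.124  0.464  2.187  0.072  0.054 -0.221] [-0.59280873 -0.02522246 -0.18492252] [2.7076589  0.05917222 1.5826228 ] [[ -1.03649345 -42.69810012]] 28.27298639900939
(3, -40, 28) [2.7 3.6 1.8]
(6, -40, 28) [2.8 6.3 3. ]
(9, -40, 28) [2.8 9.  4.3]
(12, -40, 28) [ 2.8 11.8  5.6]
```

Request:
carry_out --targets '[{"dp": [3, 3, 2], "yaw": 0}, {"dp": [3, 6, 3], "yaw": 0}, {"dp": [3, 9, 4], "yaw": 0}, {"dp": [3, 9, 4], "yaw": 0}]'

```text
clock: 22.45
eef_pos: [584.0, -66.2, 35.8]
tcp_rot: [2.706, 0.059, 1.582]
contact_force: [-1.0, -0.4, -0.5]
opening: -0.004
grasp_force: 0.3
```

Request:
carry_out --targets '[{"dp": [0, 1, 0.5], "yaw": 0}, {"dp": [0, 2, 1], "yaw": 0}, {"dp": [0, 2, 1], "yaw": 0}]'

```text
clock: 22.82
eef_pos: [585.4, -66.2, 35.6]
tcp_rot: [2.707, 0.059, 1.582]
contact_force: [-4.9, -0.2, 3.1]
opening: 0.001
grasp_force: 2.3
```

Request:
carry_out --targets '[{"dp": [0, 1, 0.5], "yaw": 0}, {"dp": [0, 2, 1], "yaw": 0}, {"dp": [0, 2, 1], "yaw": 0}]'

```text
clock: 23.2
eef_pos: [585.8, -66.1, 34.9]
tcp_rot: [2.711, 0.059, 1.581]
contact_force: [-13.5, 0.1, 9.6]
opening: -0.0
grasp_force: 6.6
```

Request:
carry_out --targets '[{"dp": [0, -10, -5], "yaw": 0}, {"dp": [0, -25, -18], "yaw": 0}, {"dp": [0, -50, -50], "yaw": 0}, {"dp": [0, -75, -85], "yaw": 0}, {"dp": [0, -100, -120], "yaw": 0}, {"dp": [0, -125, -160], "yaw": 0}, {"dp": [0, -140, -210], "yaw": 0}, {"dp": [0, -140, -210], "yaw": 0}]'

```text
clock: 24.2
eef_pos: [373.1, -61.0, 170.7]
tcp_rot: [2.697, 0.061, 1.581]
contact_force: [0.9, -0.1, -0.2]
opening: 0.004
grasp_force: 0.0
```

Run:
```python
from h import *
s,p,R=st();print(s['clock'],p,s['contact_force'])
a=r.grab_frame("top")[160:280,250:410,::-1];b=r.grab_frame("side")[115:345,200:480,::-1]
w=r.grab_frame("wrist")[:,:,::-1]
C=np.zeros((600,800,3),np.uint8);C[:300,:400]=cv2.resize(a,(400,300),interpolation=2);C[:300,400:]=cv2.resize(b,(400,300),interpolation=2);C[300:,:400]=cv2.resize(w,(400,300))
t=r.grab_frame("top")[:,:,::-1];C[300:,400:]=cv2.resize(t,(400,300));cv2.imwrite("pics/f.png",C)
```

```text
24.2 [373.14342725 -61.00918818 170.73013193] [ 0.90506272 -0.09975523 -0.17801288]
```

View pics/f.png

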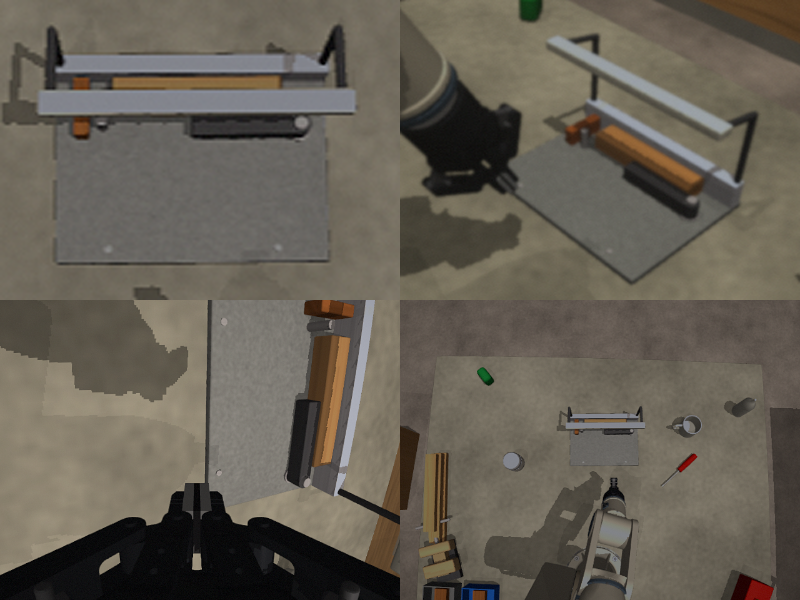

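Final composite: the batten lies along the fence and the keeper is closed. But the top crop shows the batten's inner end at px 112, with the dowel at 101 and the stop at 89. So it was dragged about 22 mm right, out of the pocket, and has to go back. I'll try pressing lightly on its front face and dragging it left.

Run:
```python
from h import *
s,p,R=st();j=np.load('j.npy');print(W2J(j,p+8*R[:,2]),(p+8*R[:,2])[2],R.round(3))
C=cv2.imread("pics/f.png")
px=np.array([[316,337],[345,338],[316,467],[332,462]],float);px[:,1]-=300;px=px*1.6
print("batten corners guess z42",W2J(j,onz("wrist",px,42)).round(1), "dowel z48",W2J(j,onz("wrist",np.array([[320,322-300]])*1.6,48)))
for q in[(-60,22,75),(-40,22,40),(0,22,28),(18,22,27),(24,22,27)]:print(q,tip_to(*q).round(1))
```

```text
[[-200.96245701  -30.28158317]] 158.89101772667598 [[-0.011  0.907  0.421]
 [ 0.998  0.035 -0.049]
 [-0.059  0.42  -0.906]]
batten corners guess z42 [[  7.   81.4]
 [ 60.7  84.9]
 [ 41.8 -90.4]
 [ 75.6 -87.6]] dowel z48 [[ 4.21911631 97.40477957]]
(-60, 22, 75) [ 58.7  93.5 132.2]
(-40, 22, 40) [ 60.9  96.9 172.3]
(0, 22, 28) [ 62.1 128.2 199.9]
(18, 22, 27) [ 62.3 144.1 208.4]
(24, 22, 27) [ 62.4 149.5 210.9]
```

Request:
carry_out --targets '[{"dp": [20, 31, 44], "yaw": 0}, {"dp": [40, 62, 88], "yaw": 0}, {"dp": [59, 93, 132], "yaw": 0}, {"dp": [60, 95, 152], "yaw": 0}, {"dp": [61, 97, 172], "yaw": 0}, {"dp": [61, 112, 186], "yaw": 0}, {"dp": [62, 128, 200], "yaw": 0}, {"dp": [62, 137, 205], "yaw": 0}, {"dp": [62, 144, 208], "yaw": 0}, {"dp": [62, 144, 208], "yaw": 0}]' --fingers -0.46

```text
clock: 25.65
eef_pos: [590.1, -3.6, 32.5]
tcp_rot: [2.71, 0.059, 1.582]
contact_force: [-0.0, 0.7, -0.3]
opening: 0.271
grasp_force: 0.0
```

Run:
```python
from h import *
s,p,R=st();j=np.load('j.npy');print(s['clock'],s['qpos'].round(3),s['contact_force'],s['tcp_rot'],W2J(j,p+8*R[:,2]),(p+8*R[:,2])[2])
for q in[(24,22,27),(27,22,27),(29,22,27)]:print(q,tip_to(*q).round(1))
```

```text
25.65 [ 0.025  0.482  2.157 -0.692  0.092  0.678] [-0.0491896   0.66838703 -0.29828738] [2.71014437 0.05862712 1.58206551] [[17.04326591 22.12307693]] 25.28129235108272
(24, 22, 27) [-0.2  7.   1.4]
(27, 22, 27) [-0.1  9.8  2.6]
(29, 22, 27) [-0.1 11.6  3.4]
```

Request:
carry_out --targets '[{"dp": [0, 6, 1], "yaw": 0}, {"dp": [0, 9.5, 2.5], "yaw": 0}, {"dp": [0, 10.5, 3], "yaw": 0}, {"dp": [4, 10.5, 3], "yaw": 0}, {"dp": [9, 10.5, 3], "yaw": 0}, {"dp": [14, 10.5, 3], "yaw": 0}, {"dp": [19, 10.5, 3], "yaw": 0}, {"dp": [24, 10.5, 3], "yaw": 0}, {"dp": [24, 10.5, 3], "yaw": 0}]'

```text
clock: 26.78
eef_pos: [599.3, 19.9, 35.1]
tcp_rot: [2.709, 0.06, 1.581]
contact_force: [-5.1, -1.4, -0.2]
opening: 0.272
grasp_force: 2.8
```

Run:
```python
from h import *
s,p,R=st();j=np.load('j.npy');print(s['clock'],s['qpos'].round(3),s['contact_force'],s['tcp_rot'],W2J(j,p+8*R[:,2]),(p+8*R[:,2])[2])
np.save("t1.npy",r.grab_frame("top"))
a=np.load("t1.npy")[160:280,250:410]; b=cv2.imread("pics/f.png")[:300,:400,::-1]
# batten strip behind the bar in the top picture: row of orange
for nm,im,k in(("now",cv2.resize(a,(400,300),interpolation=2),1),("before",b,1)):
    m=(im[...,0].astype(int)-im[...,2]>50);rows=m[78:88];print(nm,[int(x) for x in np.where(rows.mean(0)>.5)[0][[0,-1]]],[int(x) for x in np.where(np.diff((rows.mean(0)>.5).astype(int)))[0]])
```

```text
26.775 [ 0.077  0.486  2.135 -0.738  0.123  0.769] [-5.07060081 -1.4152273  -0.22114054] [2.70894579 0.06042653 1.58116705] [[26.7726803  45.45830412]] 27.856379879161253
now [74, 279] [73, 88, 112, 279]
before [74, 279] [73, 88, 112, 279]
```

Run:
```python
from h import *
for q in[(0,40,30),(-35,22,38)]:print(q,tip_to(*q).round(1))
```

```text
(0, 40, 30) [ -5.8 -23.5 -12.8]
(-35, 22, 38) [-24.7 -52.2 -33.7]
```

Request:
carry_out --targets '[{"dp": [-6, -24, -13], "yaw": 0}, {"dp": [-25, -52, -34], "yaw": -10}, {"dp": [-25, -52, -34], "yaw": -20}, {"dp": [-25, -52, -34], "yaw": -30}, {"dp": [-25, -52, -34], "yaw": -40}, {"dp": [-25, -52, -34], "yaw": -50}, {"dp": [-25, -52, -34], "yaw": -60}, {"dp": [-25, -52, -34], "yaw": -70}, {"dp": [-25, -52, -34], "yaw": -80}, {"dp": [-25, -52, -34], "yaw": -90}, {"dp": [-25, -52, -34], "yaw": -90}]' --fingers -1

```text
clock: 28.2
eef_pos: [540.1, -4.6, 46.5]
tcp_rot: [-3.077, 0.435, -3.104]
contact_force: [-0.3, -0.2, -0.2]
opening: -0.002
grasp_force: 0.0
```

Run:
```python
from h import *
s,p,R=st();j=np.load('j.npy');print(s['clock'],s['qpos'].round(3),s['contact_force'],s['tcp_rot'],R.round(2),W2J(j,p+8*R[:,2]),(p+8*R[:,2])[2])
for q in[(10,18,27),(24,18,26),(30,18,26),(34,18,26)]:print(q,tip_to(*q).round(1))
```

```text
28.2 [ 0.026  0.407  2.26  -0.998  0.071 -0.584] [-0.34294539 -0.16917478 -0.20369666] [-3.07716771  0.43549076 -3.10437963] [[-0.91 -0.01  0.42]
 [-0.03  1.   -0.05]
 [-0.42 -0.06 -0.9 ]] [[-32.93167587  22.21940506]] 39.237444733377004
(10, 18, 27) [-33.7  -3.   29.4]
(24, 18, 26) [-46.   -2.8  36.2]
(30, 18, 26) [-51.4  -2.7  38.8]
(34, 18, 26) [-55.   -2.7  40.5]
```

Request:
carry_out --targets '[{"dp": [-17, -3, 15], "yaw": 0}, {"dp": [-34, -3, 29], "yaw": 0}, {"dp": [-40, -3, 33], "yaw": 0}, {"dp": [-46, -3, 36], "yaw": 0}, {"dp": [-50, -3, 38], "yaw": 0}, {"dp": [-50, -3, 38], "yaw": 0}]'

```text
clock: 28.95
eef_pos: [601.5, -8.0, 33.1]
tcp_rot: [-3.077, 0.435, -3.105]
contact_force: [-0.2, -0.2, 0.4]
opening: -0.003
grasp_force: 0.0
```

Request:
carry_out --targets '[{"dp": [-1.5, 0, 0.5], "yaw": 0}, {"dp": [-2.5, 0, 1], "yaw": 0}, {"dp": [-2.5, 0, 1], "yaw": 0}]'

```text
clock: 29.32
eef_pos: [603.8, -8.0, 33.2]
tcp_rot: [-3.076, 0.434, -3.104]
contact_force: [-0.9, -0.9, 0.0]
opening: -0.001
grasp_force: 0.0
```

Request:
carry_out --targets '[{"dp": [-1.5, 0, 0.5], "yaw": 0}, {"dp": [-2.5, 0, 1], "yaw": 0}, {"dp": [-2.5, 0, 1], "yaw": 0}]'

```text
clock: 29.7
eef_pos: [606.6, -8.0, 33.3]
tcp_rot: [-3.076, 0.435, -3.103]
contact_force: [-0.1, -0.1, 0.3]
opening: 0.0
grasp_force: 0.0
```

Request:
carry_out --targets '[{"dp": [-0.9, 0, 0.4], "yaw": 0}, {"dp": [-1.8, 0, 0.8], "yaw": 0}, {"dp": [-1.8, 0, 0.8], "yaw": 0}]'

```text
clock: 30.08
eef_pos: [607.7, -8.1, 33.0]
tcp_rot: [-3.076, 0.433, -3.103]
contact_force: [-4.0, 0.2, 1.9]
opening: 0.001
grasp_force: 2.2
```

Request:
carry_out --targets '[{"dp": [-1.2, 0, 0.4], "yaw": 0}, {"dp": [-1.8, 0, 0.6], "yaw": 0}, {"dp": [-1.8, 5, 0.6], "yaw": 0}, {"dp": [-1.8, 10, 0.6], "yaw": 0}, {"dp": [-1.8, 15, 0.6], "yaw": 0}]'

```text
clock: 30.7
eef_pos: [607.4, 5.7, 31.2]
tcp_rot: [-3.074, 0.429, -3.105]
contact_force: [-8.0, -6.2, -0.6]
opening: -0.001
grasp_force: 3.7
```

Run:
```python
from h import *
s,p,R=st();j=np.load('j.npy');print(s['clock'],s['qpos'].round(3),s['contact_force'],W2J(j,p+8*R[:,2]),(p+8*R[:,2])[2])
im=cv2.resize(r.grab_frame("top")[160:280,250:410],(400,300),interpolation=2)
m=(im[...,0].astype(int)-im[...,2]>50);rows=m[78:88];print([int(x) for x in np.where(np.diff((rows.mean(0)>.5).astype(int)))[0]])
```

```text
30.7 [ 0.046  0.5    2.119 -0.65   0.118 -0.916] [-7.97049696 -6.19154973 -0.55704966] [[34.51204607 31.06466393]] 23.916319363789253
[73, 88, 110, 278]
```

Request:
carry_out --targets '[{"dp": [0, 4, 0], "yaw": 0}, {"dp": [0, 8, 0], "yaw": 0}, {"dp": [0, 12, 0], "yaw": 0}]'

```text
clock: 31.12
eef_pos: [607.0, 17.4, 30.3]
tcp_rot: [-3.074, 0.428, -3.105]
contact_force: [-7.6, -6.2, 0.1]
opening: 0.001
grasp_force: 4.0
```

Run:
```python
from h import *
s,p,R=st();j=np.load('j.npy');print(s['clock'],s['qpos'].round(3),s['contact_force'],W2J(j,p+8*R[:,2]),(p+8*R[:,2])[2])
im=cv2.resize(r.grab_frame("top")[160:280,250:410],(400,300),interpolation=2)
m=(im[...,0].astype(int)-im[...,2]>50);rows=m[78:88];print([int(x) for x in np.where(np.diff((rows.mean(0)>.5).astype(int)))[0]])
```

```text
31.125 [ 0.072  0.502  2.118 -0.715  0.126 -0.828] [-7.56464543 -6.18803807  0.13185425] [[34.39551639 42.74237434]] 23.041342588147
[73, 88, 107, 275]
```

Request:
carry_out --targets '[{"dp": [0, 5, 0], "yaw": 0}, {"dp": [-0.4, 10, -0.9], "yaw": 0}, {"dp": [-0.8, 15, -1.8], "yaw": 0}, {"dp": [-0.8, 20, -1.8], "yaw": 0}, {"dp": [-0.8, 25, -1.8], "yaw": 0}, {"dp": [-0.8, 28, -1.8], "yaw": 0}]'

```text
clock: 31.92
eef_pos: [606.3, 45.2, 30.3]
tcp_rot: [-3.073, 0.428, -3.104]
contact_force: [-9.0, -7.5, -0.3]
opening: -0.001
grasp_force: 4.5
```

```bash
cat > b.py <<'E'
from h import *
s,p,R=st();j=np.load('j.npy');print(s['clock'],s['qpos'].round(3),s['contact_force'],W2J(j,p+8*R[:,2]),(p+8*R[:,2])[2])
im=cv2.resize(r.grab_frame("top")[160:280,250:410],(400,300),interpolation=2)
m=(im[...,0].astype(int)-im[...,2]>50);rows=m[78:88];print([int(x) for x in np.where(np.diff((rows.mean(0)>.5).astype(int)))[0]])
E
python3 b.py
```

```text
31.925 [ 0.131  0.504  2.113 -0.805  0.15  -0.686] [-8.95542002 -7.54744577 -0.25719759] [[34.20402813 70.51124885]] 23.082922136730353
[73, 257]
```

Run:
```python
from h import *
for q in[(20,66,25),(12,40,28),(22,20,28),(22,10,28),(22,7,28)]:print(q,tip_to(*q).round(1))
```

```text
(20, 66, 25) [12.1 -5.  -7.4]
(12, 40, 28) [ 18.5 -31.3 -11.8]
(22, 20, 28) [  9.7 -51.1  -6.4]
(22, 10, 28) [  9.9 -61.1  -5.8]
(22, 7, 28) [  9.9 -64.1  -5.6]
```

Batten is now home: its free end moved from px 279 to 257 and the heel meets the stop. To keep the asked order, I'll reopen the keeper by friction on its end face and close it again.

Request:
carry_out --targets '[{"dp": [6, 0, -3], "yaw": 0}, {"dp": [12, -5, -7], "yaw": 0}, {"dp": [18, -31, -12], "yaw": 0}, {"dp": [10, -51, -6], "yaw": 0}, {"dp": [10, -58, -6], "yaw": 0}, {"dp": [10, -61, -6], "yaw": 0}, {"dp": [10, -63, -6], "yaw": 0}]'

```text
clock: 32.85
eef_pos: [599.7, -12.8, 37.6]
tcp_rot: [-3.08, 0.439, -3.101]
contact_force: [-3.3, 37.5, -2.4]
opening: -0.003
grasp_force: 19.0
```

```bash
python3 b.py
```

```text
32.85 [ 1.000e-03  4.800e-01  2.142e+00 -5.190e-01  9.100e-02 -1.089e+00] [-3.29261321 37.48249932 -2.37198325] [[26.47335618 12.73980909]] 30.365752900939036
[73, 257]
```

Request:
carry_out --targets '[{"dp": [0, 3.5, 0], "yaw": 0}, {"dp": [7, 3.5, -3.4], "yaw": 0}, {"dp": [14.5, 3, -6.7], "yaw": 0}, {"dp": [22, 2, -10], "yaw": 0}, {"dp": [29, 0, -13.4], "yaw": 0}, {"dp": [38, -3, -17.6], "yaw": 0}, {"dp": [47, -7, -22], "yaw": 0}]'

```text
clock: 33.78
eef_pos: [546.8, -23.6, 38.0]
tcp_rot: [-3.076, 0.435, -3.103]
contact_force: [-0.2, -0.0, 0.3]
opening: -0.004
grasp_force: 0.0
```

```bash
python3 b.py
python3 - <<'E'
from h import *
# dark keeper pixels in side/top: overlay check by projection
j=np.load('j.npy');t=r.grab_frame("top").astype(int);
for ph in range(20,95,5):
    a=np.radians(ph);P=[[28-k*np.cos(a),-115+k*np.sin(a),41] for k in range(40,112,6)]
    q=proj("top",J2W(j,P)).round().astype(int);print(ph,int(t[q[:,1],q[:,0]].mean()),end=' | ')
E
```

```text
33.775 [-0.021  0.433  2.249 -1.059  0.046 -0.566] [-0.23066105 -0.0282355   0.30297147] [[-26.62093377   3.10780517]] 30.78522204146155
[73, 257]
20 98 | 25 98 | 30 98 | 35 92 | 40 80 | 45 85 | 50 85 | 55 91 | 60 99 | 65 100 | 70 88 | 75 68 | 80 35 | 85 53 | 90 54 |
```

Run:
```python
from h import *
for q in[(-10,20,28),(20,20,28),(20,13,28),(18,10,28),(12,8,28),(4,5,28),(-6,1,28),(-16,-4,28),(-26,-10,28)]:print(q,tip_to(*q).round(1))
```

```text
(-10, 20, 28) [-15.1  17.5   8.6]
(20, 20, 28) [-42.3  17.8  21.2]
(20, 13, 28) [-42.2  10.8  21.6]
(18, 10, 28) [-40.3   7.8  21. ]
(12, 8, 28) [-34.8   5.8  18.6]
(4, 5, 28) [-27.5   2.7  15.4]
(-6, 1, 28) [-18.4  -1.4  11.4]
(-16, -4, 28) [-9.3 -6.5  7.5]
(-26, -10, 28) [ -0.1 -12.6   3.6]
```

Request:
carry_out --targets '[{"dp": [-15, 17, 9], "yaw": 0}, {"dp": [-42, 18, 21], "yaw": 0}, {"dp": [-42, 11, 21], "yaw": 0}, {"dp": [-40, 8, 21], "yaw": 0}, {"dp": [-35, 6, 18], "yaw": 0}, {"dp": [-31, 4, 16], "yaw": 0}, {"dp": [-27, 2, 15], "yaw": 0}, {"dp": [-18, -2, 11], "yaw": 0}, {"dp": [-9, -7, 7], "yaw": 0}, {"dp": [0, -13, 4], "yaw": 0}]'

```text
clock: 35.12
eef_pos: [547.5, -29.7, 35.2]
tcp_rot: [-3.086, 0.439, -3.097]
contact_force: [-23.7, 42.3, 30.8]
opening: -0.001
grasp_force: 25.9
```

```bash
cat > k.py <<'E'
from h import *
j=np.load('j.npy');t=r.grab_frame("top").astype(int);
for ph in range(0,95,5):
    a=np.radians(ph);P=[[28-k*np.cos(a),-115+k*np.sin(a),41] for k in range(40,112,6)]
    q=proj("top",J2W(j,P)).round().astype(int);print(ph,int(t[q[:,1],q[:,0]].mean()),end=' | ')
E
python3 b.py;python3 k.py
```

```text
35.125 [-0.047  0.44   2.25  -0.999  0.019 -0.655] [-23.65759151  42.26315554  30.77685533] [[-26.05750341  -2.91265508]] 27.995583522165568
[73, 257]
0 96 | 5 96 | 10 97 | 15 96 | 20 97 | 25 97 | 30 87 | 35 78 | 40 76 | 45 70 | 50 54 | 55 46 | 60 51 | 65 51 | 70 59 | 75 85 | 80 93 | 85 99 | 90 103 |
```

Run:
```python
from h import *
for q in[(-22,12,30),(18,14,29),(18,-26,29),(9,-29,29),(-6,-36,29),(-22,-42,29),(-34,-52,29)]:print(q,tip_to(*q).round(1))
```

```text
(-22, 12, 30) [-5.8 15.4 -0.5]
(18, 14, 29) [-41.6  17.5  17.3]
(18, -26, 29) [-40.8 -22.5  19.2]
(9, -29, 29) [-32.6 -25.5  15.5]
(-6, -36, 29) [-18.9 -32.5   9.5]
(-22, -42, 29) [ -4.2 -38.5   2.9]
(-34, -52, 29) [  6.8 -48.5  -1.7]
```

Request:
carry_out --targets '[{"dp": [-6, 15, 0], "yaw": 0}, {"dp": [-24, 17, 8], "yaw": 0}, {"dp": [-42, 17, 17], "yaw": 0}, {"dp": [-41, -3, 18], "yaw": 0}, {"dp": [-41, -22, 19], "yaw": 0}, {"dp": [-33, -25, 15], "yaw": 0}, {"dp": [-19, -32, 9], "yaw": 0}, {"dp": [-4, -38, 3], "yaw": 0}, {"dp": [7, -48, -2], "yaw": 0}, {"dp": [7, -48, -2], "yaw": 0}]'

```text
clock: 36.48
eef_pos: [543.2, -84.6, 37.1]
tcp_rot: [-3.076, 0.436, -3.103]
contact_force: [1.7, 0.9, -0.5]
opening: 0.001
grasp_force: 0.7
```

```bash
python3 b.py;python3 k.py
python3 - <<'E'
from h import *
for q in[(-25,-40,40),(-35,-60,85),(-50,-150,85)]:print(q,tip_to(*q).round(1))
E
```

```text
36.475 [-0.172  0.437  2.245  0.856  0.031 -2.616] [ 1.66052118  0.91798216 -0.53397456] [[-31.60554862 -57.85175968]] 29.905237729534015
[73, 257]
0 72 | 5 69 | 10 63 | 15 48 | 20 42 | 25 43 | 30 45 | 35 43 | 40 36 | 45 51 | 50 66 | 55 91 | 60 99 | 65 99 | 70 99 | 75 101 | 80 102 | 85 103 | 90 103 | (-25, -40, 40) [-10.9  17.2  -7.5]
(-35, -60, 85) [-20.6  -5.5 -51.2]
(-50, -150, 85) [ -5.7 -95.5 -52.3]
```

Run:
```python
from h import *
for q in[(-27,-52,40),(-35,-60,85),(-45,-140,85),(-45,-140,45),(-45,-140,29)]:print(q,tip_to(*q).round(1))
```

```text
(-27, -52, 40) [-9.   5.2 -7.6]
(-35, -60, 85) [-20.6  -5.5 -51.2]
(-45, -140, 85) [-10.4 -85.5 -50.8]
(-45, -140, 45) [  6.4 -83.1 -14.6]
(-45, -140, 29) [ 13.2 -82.2  -0.1]
```

Request:
carry_out --targets '[{"dp": [-9, 5, -8], "yaw": 10}, {"dp": [-20, -5, -51], "yaw": 20}, {"dp": [-18, -25, -51], "yaw": 30}, {"dp": [-15, -45, -51], "yaw": 40}, {"dp": [-13, -65, -51], "yaw": 50}, {"dp": [-10, -85, -51], "yaw": 60}, {"dp": [-10, -85, -51], "yaw": 70}, {"dp": [-10, -85, -51], "yaw": 80}, {"dp": [-2, -84, -33], "yaw": 90}, {"dp": [6, -83, -15], "yaw": 90}, {"dp": [13, -82, 0], "yaw": 90}, {"dp": [13, -82, 0], "yaw": 90}]'

```text
clock: 38.08
eef_pos: [531.2, -166.2, 35.0]
tcp_rot: [2.709, 0.058, 1.581]
contact_force: [-0.1, 0.3, -1.3]
opening: 0.005
grasp_force: 0.0
```

```bash
python3 b.py;python3 k.py
python3 - <<'E'
from h import *
for q in[(-48,-120,29),(-50,-100,29),(-44,-80,29),(-32,-63,29),(-22,-53,28),(-10,-46,28),(0,-42,28),(8,-38,28)]:print(q,tip_to(*q).round(1))
E
```

```text
38.075 [-0.37   0.45   2.222  1.172  0.116 -1.539] [-0.10363989  0.30917043 -1.32277688] [[ -45.32104868 -139.15112238]] 27.702806404901935
[73, 257]
0 52 | 5 61 | 10 57 | 15 50 | 20 37 | 25 42 | 30 48 | 35 58 | 40 73 | 45 87 | 50 88 | 55 93 | 60 97 | 65 96 | 70 95 | 75 97 | 80 96 | 85 98 | 90 100 | (-48, -120, 29) [19.4 -2.6 -2.6]
(-50, -100, 29) [39.3 -4.2 -4.6]
(-44, -80, 29) [59.3  1.6 -3.3]
(-32, -63, 29) [76.4 12.7  0.8]
(-22, -53, 28) [86.6 21.5  5.3]
(-10, -46, 28) [93.7 32.5  9.9]
(0, -42, 28) [97.8 41.7 13.9]
(8, -38, 28) [101.9  49.   17.1]
```

Request:
carry_out --targets '[{"dp": [10, -1, -2], "yaw": 0}, {"dp": [19, -3, -3], "yaw": 0}, {"dp": [29, -4, -4], "yaw": 0}, {"dp": [39, -4, -5], "yaw": 0}, {"dp": [49, -2, -4], "yaw": 0}, {"dp": [59, 2, -3], "yaw": 0}, {"dp": [68, 7, -1], "yaw": 0}, {"dp": [76, 13, 1], "yaw": 0}, {"dp": [87, 22, 5], "yaw": 0}, {"dp": [94, 32, 10], "yaw": 0}, {"dp": [98, 42, 14], "yaw": 0}, {"dp": [102, 48, 17], "yaw": 0}]'

```text
clock: 39.67
eef_pos: [581.1, -63.2, 34.6]
tcp_rot: [2.708, 0.059, 1.582]
contact_force: [-1.3, -1.4, -0.1]
opening: -0.0
grasp_force: 0.9
```

```bash
python3 b.py
python3 - <<'E'
from h import *
for q in[(8,-36,28),(12,-36,28),(14,-36,28)]:print(q,tip_to(*q).round(1))
E
```

```text
39.675 [-0.109  0.472  2.172 -0.047  0.06  -0.087] [-1.30145823 -1.35959566 -0.12755726] [[  6.79161798 -37.23193162]] 27.361364808229244
[73, 257]
(8, -36, 28) [ 0.9 -0.5 -0.5]
(12, -36, 28) [0.9 3.1 1.2]
(14, -36, 28) [0.9 4.9 2. ]
```

Request:
carry_out --targets '[{"dp": [0, 2, 1], "yaw": 0}, {"dp": [0, 4, 1.8], "yaw": 0}, {"dp": [0, 6, 2.8], "yaw": 0}, {"dp": [0, 6, 2.8], "yaw": 0}]'

```text
clock: 40.22
eef_pos: [585.5, -63.7, 33.9]
tcp_rot: [2.711, 0.059, 1.581]
contact_force: [-7.7, 1.3, 3.9]
opening: 0.002
grasp_force: 4.1
```

At the stop (-7.7 N at the same x as before). Retract and verify.

Request:
carry_out --targets '[{"dp": [0, 1, 0.5], "yaw": 0}, {"dp": [0, 1, 0.5], "yaw": 0}, {"dp": [0, -10, -5], "yaw": 0}, {"dp": [0, -25, -18], "yaw": 0}, {"dp": [0, -50, -50], "yaw": 0}, {"dp": [0, -75, -85], "yaw": 0}, {"dp": [0, -100, -120], "yaw": 0}, {"dp": [0, -125, -160], "yaw": 0}, {"dp": [0, -140, -210], "yaw": 0}, {"dp": [0, -140, -210], "yaw": 0}, {"dp": [0, -140, -210], "yaw": 0}]'

```text
clock: 41.6
eef_pos: [373.2, -58.5, 166.3]
tcp_rot: [2.704, 0.059, 1.581]
contact_force: [-0.1, -0.3, 0.1]
opening: 0.001
grasp_force: 0.0
```

```bash
python3 b.py;python3 k.py
python3 - <<'E'
from h import *
a=r.grab_frame("top")[:,:,::-1]; o=cv2.imread("pics/f.png")[:300,:400]
n=cv2.resize(a[160:280,250:410],(400,300),interpolation=2)
print("keeper/jig diff (cols>185,rows 115-140)",np.abs(n[115:140,185:320].astype(int)-o[115:140,185:320]).mean().round(1))
t0=cv2.imread("pics/top0.png").astype(int);D=np.abs(a.astype(int)-t0).max(2)
for nm,(x0,x1,y0,y1) in dict(tin=(160,202,238,276),mug=(430,488,178,222),scr=(412,480,240,302)).items():print(nm,int((D[y0:y1,x0:x1]>40).sum()))
C=np.zeros((600,800,3),np.uint8);C[:300,:400]=n;w=r.grab_frame("wrist")[:,:,::-1]
C[:300,400:]=cv2.resize(r.grab_frame("side")[115:345,200:480,::-1],(400,300),interpolation=2);C[300:,:400]=cv2.resize(w,(400,300));C[300:,400:]=cv2.resize(w[0:300,240:640],(400,300));cv2.imwrite("pics/g.png",C)
E
```

```text
41.6 [-0.186 -0.136  2.482  0.086  0.356 -0.283] [-0.12239272 -0.33726264  0.06656887] [[-200.92180248  -28.07336056]] 159.10383199358097
[73, 257]
0 100 | 5 101 | 10 102 | 15 100 | 20 101 | 25 101 | 30 102 | 35 101 | 40 102 | 45 101 | 50 102 | 55 101 | 60 102 | 65 102 | 70 100 | 75 81 | 80 55 | 85 53 | 90 52 | keeper/jig diff (cols>185,rows 115-140) 1.5
tin 0
mug 0
scr 0
```

Run:
```python
from h import *
im=cv2.resize(r.grab_frame("top")[160:280,250:410],(1600,1200),interpolation=2).astype(int)
m=(im[...,0]-im[...,2]>50)
for x in(420,520,620,720,820,920,1000):print(x,np.where(m[250:400,x])[0][[0,-1]]+250,end=' ')
j=np.load('j.npy');
for y in(90,-60):print((proj("top",J2W(j,[[80,y,42],[80,y,57]]))-[250,160])*10)
o=cv2.resize(cv2.imread("pics/f.png")[:300,:400,::-1],(1600,1200),interpolation=2).astype(int);mo=(o[...,0]-o[...,2]>50)
for x in(520,820,1000):print("before",x,np.where(mo[250:400,x])[0][[0,-1]]+250,end=' ')
r.sign_off();print("signed")
```

```text
420 [311 355] 520 [311 355] 620 [311 355] 720 [311 355] 820 [310 352] 920 [309 352] 1000 [310 352] [[430.18925388 303.58277345]
 [428.33447022 290.40343838]]
[[ 997.88866497  304.71925452]
 [1001.78165102  291.58034582]]
before 520 [311 355] before 820 [310 352] before 1000 [310 352] the job is handed in; nothing more can be done
signed
```

The job is handed in at about 42 s, with the batten flush along the fence, its inner end back at the end stop, and the keeper closed on its stop; tin, mug and screwdriver were not moved. Not fully as asked: my first push dragged the batten about 22 mm out of the pocket and I closed the keeper on it like that, so I slid the batten back, reopened the keeper and closed it again (reopening took about 57 N at the fingers).

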